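# Square up the flow-cell plates and pin them with the alignment rod

## Robot

A 6-joint arm with a two-finger parallel gripper is mounted at the origin on a cart in front of the work surface, level with it; the furniture and walls round the work are solid. World frame = base frame: x ahead of the robot, y to its left, z up, the work surface at z = 0. Lengths are in mm, angles in rad, forces in N, time in s.
With the tool pointing down it reaches from about 350 to 975 mm from the base axis. Payload 7.1 kg.
Tool frame: the origin (TCP) lies at the very end of the fingers, on their centre line; the grasp point (between the pads) lies 19 mm behind it; x points along the fingers, z is the direction in which the jaws open and shut, and the axes are right-handed (so a half turn about x gives the same grasp; the last joint's range is limited). The gripper opens to 88 mm and grips with 3 to 60 N. Pads are 20 mm wide; open, the fingers measure 115 mm over their backs; the gripper's body (75 mm by 178 mm) begins 61 mm behind the grasp point.
Start: joints at [1.086, 0.423, 1.63, -0, 1.089, -0.019], TCP at [280.678, 558.412, 222.675] pointing down, gripper open.
Joint ranges: [-3, 3], [-0.9, 2.11], [0.09, 2.58], [-1.31, 4.45], [0.11, 2.69], [-2.54, 2.54]. Speed limits (rad/s): [2.39, 2.39, 3.01, 3.14, 3.14, 3.14].

## Interface

Orientations are given as a rotation vector (axis times angle).
In Python, from workcell import * gives the robot as it stands.
- The arm moves only by the shell command python3 -m crank 'ROWS'. ROWS is JSON, a list of rows, each a list of 3 entries, a list of its own where there are three numbers: the shift along the tool's x, y, z in cm, then the turn, a rotation vector about the tool's x, y, z in degrees, then the finger opening in cm, from 0 to 8.78. In form: [[[dx, dy, dz], [rx, ry, rz], claw], ...]. A call has 1 to 5 rows; each row shifts and turns the commanded pose from where the row before left it, along the tool's axes as they then stand; what a row does not reach is not made up. A row lasts 1/8 s, in which the tool goes at most 62.5 mm and 10.7 degrees, less where a joint would pass 70% of its speed; a pose out of reach is approached as far as the arm can. A call with a gripper value outside its range is refused whole. The fingers move at their own pace and stop on an object; the grip force is fixed at half the most. Time passes only in rows, so rows that do not move let the fingers close. It gives the time, the measured TCP pose, the force and the opening at its end, in the units of the state.
- get_obs(): the state, without advancing time (a new reading comes with each control period).
- get_image(name): name is "scene" or "top" or "wrist"; returns a dict with "pixels" (420x560x3 uint8, red, green, blue), "mtx" (3x3 intrinsics, pixels), "view" (4x4, takes a point from world to camera coordinates). Camera axes: x right, y down, z forward; pixel columns grow to the right and rows downward; lengths in mm; the calibration is good to about 2 mm. A picture is of the moment at which its call begins. There is no depth.
- close_job(): hands the job in, once; it reports no verdict.
The state is a dict: "t": time; "qpos": joint angles; "qvel": joint speeds; "joint_torque": joint torques, N m; "ee_pos": TCP position; "orientation": TCP orientation; "ft_force": force on the tool from outside, world axes, zero at the start; "moment": the same for the moment, N m; "width": finger opening in mm.
Only numpy, scipy, OpenCV 4.12 (cv2) and the standard library are available. Lean on these libraries where they do the work, as an engineer would, in place of code of your own. Each camera call takes 0.05 s, during which the arm holds its last target.

## Task

Get the flow-cell stack ready for clamping: push the three loose white frame plates fully home into the corner of the two stop rails so that they lie square and their rod holes line up, then take the alignment rod from its stand and pass it down through all three plates into the bore of the bed until its head rests on the top plate, and let go. The plates are brittle ceramic and the bed under them is only lightly clamped: push and insert gently, by feel (10 N or so will do; above about 16 N of push the bed starts to shift, and it must stay where it is), without clamping or ramming the plates, keep the plates lying in the stack as they are, and leave everything else where it stands.

Things in the scene. Friction and masses are not known exactly. Their poses are not given: they have to be found in the camera images.
- cell_base: Fixed aluminium base plate of the fixture, 176 (x) x 156 (y) x 10 mm; origin at the centre of its underside, z up. The grey bed (112 x 92 mm, top 34 mm above the worktop) is lightly clamped on it up to 10 mm either way in x and y from its nominal place; its true place is NOT reported and must be found by contact.
- bed_nominal (a point): Nominal (drawing) middle of the plate seat on the bed's top face, above the base's origin; fixed to the base, so the true bed is up to 10 mm off in x and y, not turned. The bed reaches 62 mm to -x and 52 mm to -y of it; those sides are open.
- corner_nominal (a point): Nominal inner corner of the two aluminium stop rails, on the bed's top face: one rail along +x (inner face 40 mm from the seat's middle), one along +y (30 mm), each 10 mm thick, tops 61 mm above the worktop, square to the base. Part of the bed: true place up to 10 mm off in x and y.
- bore_nominal (a point): Nominal mouth of the bed's bore (13.5 mm wide, 22 mm deep, slightly chamfered), 22 mm to -x of the seat's middle; true place up to 10 mm off like the rails. When a plate touches both rails, its rod hole lies exactly over the true bore.
- bed_shift_x (a joint): How far (m) the lightly clamped bed has been shoved on the base along the base's x, from where it stood at the start (0; its unreported place is not in this number). The clamping holds up to about 16 N of sideways push in all; beyond that the bed creeps (stiffly, about 1 mm/s for each N more) and stays shifted.
- bed_shift_y (a joint): How far (m) the lightly clamped bed has been shoved on the base along the base's y, from where it stood at the start (0; its unreported place is not in this number). The clamping holds up to about 16 N of sideways push in all; beyond that the bed creeps (stiffly, about 1 mm/s for each N more) and stays shifted.
- plate_low: Loose white, slippery ceramic frame plate, 80 (x) x 60 (y) x 10 mm, 110 g, the lowest of the stack of three like plates that lies on the bed; origin at the centre of its underside (34 mm above the worktop), z up. It has a square window of 35 mm and one round rod hole of 13.5 mm. It starts 5 to 16 mm off each rail, turned up to 0.1 rad.
- hole_low (a point): Centre of the round rod hole of plate_low, at mid-thickness; 22 mm from the plate's centre to its -x side.
- plate_mid: Loose white, slippery ceramic frame plate, 80 (x) x 60 (y) x 10 mm, 110 g, the middle of the stack of three like plates that lies on the bed; origin at the centre of its underside (44 mm above the worktop), z up. It has a square window of 35 mm and one round rod hole of 13.5 mm. It starts 5 to 16 mm off each rail, turned up to 0.1 rad.
- hole_mid (a point): Centre of the round rod hole of plate_mid, at mid-thickness; 22 mm from the plate's centre to its -x side.
- plate_top: Loose white, slippery ceramic frame plate, 80 (x) x 60 (y) x 10 mm, 110 g, the topmost of the stack of three like plates that lies on the bed; origin at the centre of its underside (54 mm above the worktop), z up. It has a square window of 35 mm and one round rod hole of 13.5 mm. It starts 5 to 16 mm off each rail, turned up to 0.1 rad.
- hole_top (a point): Centre of the round rod hole of plate_top, at mid-thickness; 22 mm from the plate's centre to its -x side.
- rod: Loose alignment rod, 90 g, standing upright in the hole of its stand at the start; origin at the middle of its lower end, z up along the rod. Steel shaft 12 mm thick and 50 mm long, its lowest 6 mm tapered to 9 mm, below a round black head 22 mm wide and 38 mm high (50 to 88 mm above the origin). Fully in, the head rests on the top plate and the lower end is 14 mm above the worktop.
- rod_tip (a point): Middle of the rod's lower end (same as its origin).
- rod_grip (a point): Middle of the rod's head, 72 mm above the lower end.
- rod_stand: Fixed grey stand of the rod, foot 66 x 66 mm, 42 mm high, origin at the centre of its underside; the rod stands in its middle in a hole 34 mm deep (13.5 mm wide), its lower end 8 mm above the worktop, the underside of the head 58 mm. It may stand left or right of the fixture; the beaker stands on the other side.
- beaker: Bystander: clear beaker, 73 mm wide, 90 mm high; origin at the centre of its underside.
- wash_bottle: Bystander: squeeze wash bottle with bent spout, 64x100x202 mm; origin at the centre of its underside.
- amber_bottle: Bystander: brown bottle with cap, 60 mm wide, 122 mm high; origin at the centre of its underside.
- lab_timer: Bystander: flat timer, 58x70x18 mm; origin at the centre of its underside.
- petri: Bystander: flat covered dish, 90 mm wide, 15 mm high; origin at the centre of its underside.

How it is judged:
By the outcome, as a careful person would: the job done as asked, in the order asked, and still so for the second after the job is handed in, with the robot touching nothing.
It also fails if it takes over 72 s, if anything falls off the work surface, if the arm or the gripper's body presses on something with over 40 N, if the wrist force passes 120 N, or if a joint passes its speed limit or range.

## Working session

There is one attempt and no reset: what is moved stays moved. The work goes in short steps, Python scripts to look and compute and a shell command to move; the robot and the scene stay as the last step left them, time stands still between calls to the robot, and variables do not carry over. Pictures are saved under pics/ and viewed, and the job is handed in when it is done.

```bash
ls; mkdir -p pics
python3 - <<'E'
from workcell import *
import cv2
o=get_obs()
for k,v in o.items(): print(k,v)
for n in ["scene","top","wrist"]:
    im=get_image(n); cv2.imwrite(f"pics/{n}0.png",im["pixels"][:,:,::-1]); print(n,im["mtx"].tolist(),im["view"].round(3).tolist())
E
```

```text
pics
t 0.0
qpos [ 1.08601523e+00  4.23831627e-01  1.63071453e+00 -1.40517594e-05
  1.08860214e+00 -1.90210221e-02]
qvel [-0.00113074  0.00120537  0.00075614  0.00159805  0.00155076  0.00030416]
joint_torque [ 1.37854749e-03 -5.44625759e+01 -2.73664552e+01  6.44350913e-02
  2.27023620e-02 -1.33688422e-04]
ee_pos [280.41329571 557.92098072 221.89781931]
orientation [-0.86048689  1.39560758  0.85917325]
ft_force [ 0.01493538 -0.33971815 -0.37918382]
moment [-0.04186397 -0.04264557 -0.04977627]
width 87.82415215811635
scene [[493.4131922998373, 0.0, 275.6239914675582], [0.0, 493.4131922998373, 211.5524090266057], [0.0, 0.0, 1.0]] [[0.692, -0.722, -0.003, -353.262], [-0.561, -0.535, -0.632, 343.402], [0.455, 0.439, -0.775, 1034.925], [0.0, 0.0, 0.0, 1.0]]
top [[508.5297949797714, 0.0, 274.77583248257247], [0.0, 508.5297949797714, 209.27929531793748], [0.0, 0.0, 1.0]] [[-0.004, -1.0, 0.019, 11.74], [-0.997, 0.003, -0.08, 562.671], [0.08, -0.02, -0.997, 1640.887], [0.0, 0.0, 0.0, 1.0]]
wrist [[302.46257018039705, 0.0, 282.29073950405945], [0.0, 302.46257018039705, 206.7927498145292], [0.0, 0.0, 1.0]] [[0.45, 0.893, -0.002, -624.758], [0.862, -0.433, 0.264, -31.967], [0.235, -0.12, -0.965, 391.579], [0.0, 0.0, 0.0, 1.0]]
```

View pics/scene0.png

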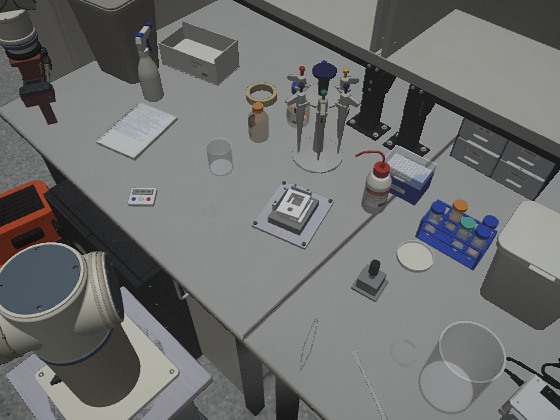

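View pics/top0.png

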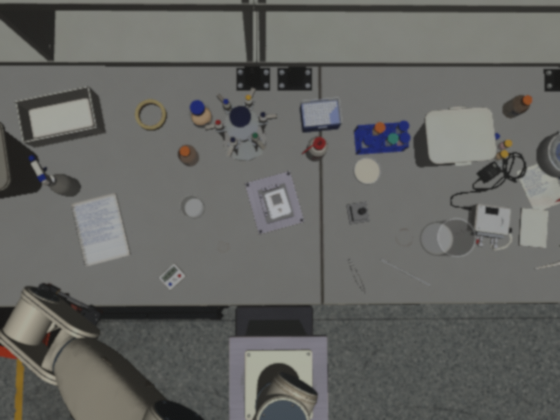

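View pics/wrist0.png

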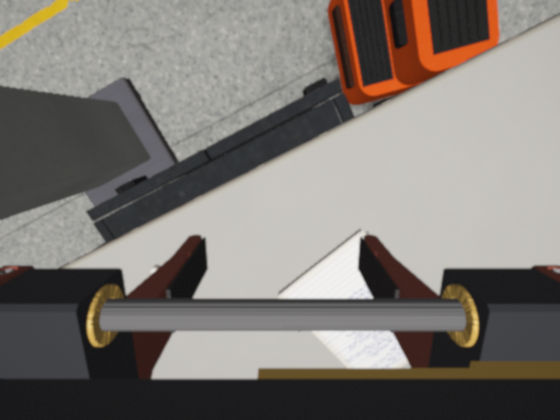

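The scene view shows the fixture around (293,212), the rod in its stand at (372,278) and the beaker at (220,155). In the top view they are at (275,203), (360,212) and (193,207). I'll zoom in and measure.

```bash
cat > h.py <<'E'
import numpy as np, cv2
from scipy.spatial.transform import Rotation as R
def ray(im,u,v):
    V=np.array(im["view"]);K=np.array(im["mtx"])
    d=V[:3,:3].T@np.linalg.solve(K,[u,v,1.0]); c=-V[:3,:3].T@V[:3,3]
    return c,d
def onz(im,u,v,z):
    c,d=ray(im,u,v); return c+d*(z-c[2])/d[2]
def proj(im,p):
    V=np.array(im["view"]);K=np.array(im["mtx"])
    q=K@(V[:3,:3]@np.array(p,float)+V[:3,3]); return q[:2]/q[2]
def save(name,im,box=None,s=1):
    a=im["pixels"][:,:,::-1]
    if box: a=a[box[1]:box[3],box[0]:box[2]]
    cv2.imwrite("pics/"+name,cv2.resize(a,None,fx=s,fy=s,interpolation=cv2.INTER_CUBIC))
E
python3 - <<'E'
from workcell import *
from h import *
a=get_image("top"); save("top1.png",a,(235,160,385,245),5)
b=get_image("scene"); save("scene1.png",b,(240,170,400,300),4.5)
for n,u,v,z in [("base",275,203,10),("stand",359,212,40)]: print(n,onz(a,u,v,z).round(1))
E
```

```text
base [584.5   8.8  10. ]
stand [ 551.8 -263.1   40. ]
```

View pics/top1.png

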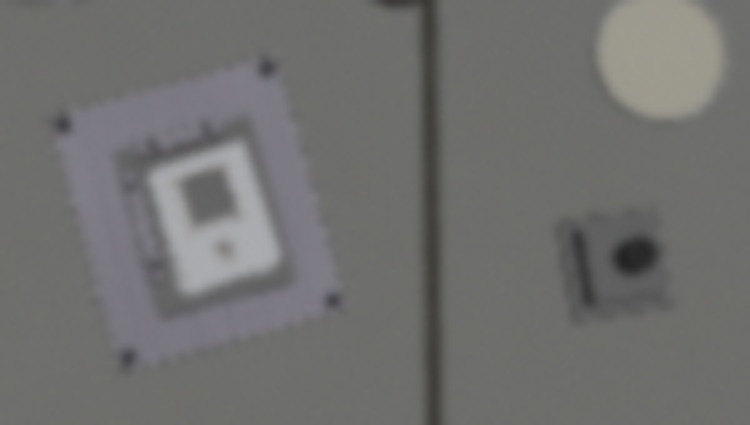

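View pics/scene1.png

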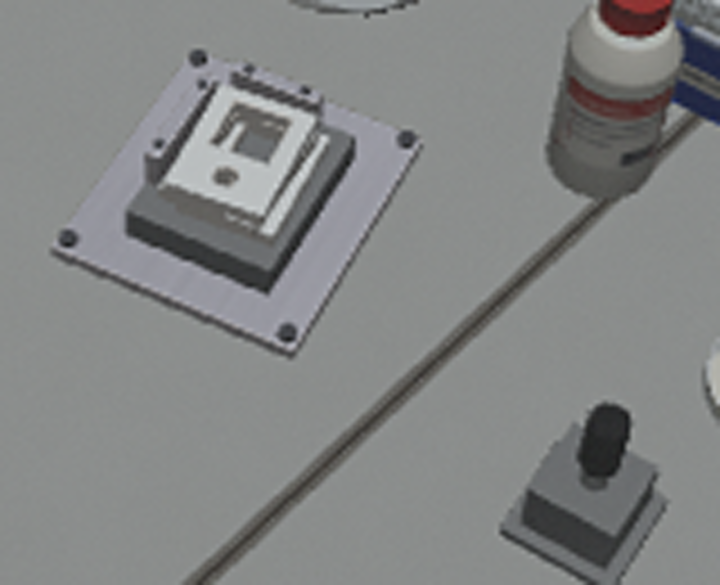

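```bash
cat >> h.py <<'E'
def Rt(yaw):  # tool z (jaw axis) at world yaw, tool x down
    z=np.array([np.cos(yaw),np.sin(yaw),0]);x=np.array([0,0,-1.0]);return np.column_stack([x,np.cross(z,x),z])
def go(o,p,yaw,n=None):
    "print shift in start tool axes cm & turn about tool x deg"
    R0=R.from_rotvec(o["orientation"]).as_matrix()
    d=R0.T@(np.array(p)-o["ee_pos"])/10; r=np.degrees(R.from_matrix(R0.T@Rt(yaw)).as_rotvec())
    print("shift cm",d.round(3),"turn",r.round(2))
E
python3 - <<'E'
from workcell import *
from h import *
o=get_obs(); print(R.from_rotvec(o["orientation"]).as_matrix().round(3).tolist())
w=get_image("wrist"); c,_=ray(w,280,210)
R0=R.from_rotvec(o["orientation"]).as_matrix()
print("cam in tool",(R0.T@(c-o["ee_pos"])).round(1), (R0.T@w["view"][:3,:3].T).round(2).tolist())
a=get_image("top");b=get_image("scene")
# base corner screws in top crop ->px
for u,v in [(62,123),(267,68),(333,300),(127,358)]: print(onz(a,235+u/5,160+v/5,10).round(1))
for n,u,v,z in [("wash",317,147,100),("petri",367,171,15),("beaker",193,207,45)]: print(n,onz(a,u,v,z).round(1))
for u,v in [(198,58),(407,138),(288,333),(67,238)]: print("s",onz(b,240+u/4.5,170+v/4.5,10).round(1))
print("rodhead",onz(a,235+635/5,160+256/5,90),onz(b,240+605/4.5,170+415/4.5,92))
E
```

```text
[[-0.0, -0.893, 0.449], [-0.001, 0.449, 0.893], [-1.0, 0.0, -0.001]]
cam in tool [-163.    72.1    0.8] [[0.0, -0.26, 0.96], [-0.0, -0.96, -0.26], [1.0, -0.0, -0.0]]
[645.7  99.8  10. ]
[682.3 -36.   10. ]
[528.1 -78.6  10. ]
[490.3  57.1  10. ]
wash [ 753.2 -122.6  100. ]
petri [ 689.9 -296.7   15. ]
beaker [568.9 273.4  45. ]
s [647.9  99.5  10. ]
s [686.7 -34.9  10. ]
s [531.3 -78.4  10. ]
s [493.6  58.1  10. ]
rodhead [ 550.54067092 -263.29017542   90.        ] [ 556.67484034 -261.81029445   92.        ]
```

Run:
```python
from workcell import *
from h import *
go(get_obs(),[604,-47,180],0.268)
```

```text
shift cm [  4.263 -56.08  -39.56 ] turn [ 4.795e+01 -1.000e-02  0.000e+00]
```

```bash
python3 -m crank '[[[0.35,-4.67,-3.3],[0,0,0],8.78],[[0.35,-4.67,-3.3],[0,0,0],8.78],[[0.35,-4.67,-3.3],[0,0,0],8.78],[[0.35,-4.67,-3.3],[0,0,0],8.78],[[0.35,-4.67,-3.3],[0,0,0],8.78]]'
python3 -m crank '[[[0.35,-4.67,-3.3],[0,0,0],6],[[0.35,-4.67,-3.3],[0,0,0],6],[[0.35,-4.67,-3.3],[0,0,0],6],[[0.35,-4.67,-3.3],[0,0,0],6],[[0.35,-4.67,-3.3],[0,0,0],6]]'
python3 -m crank '[[[0.35,-4.67,-3.3],[0,0,0],6],[[0.35,-4.67,-3.3],[0,0,0],6],[[0,0,0],[10,0,0],6],[[0,0,0],[10,0,0],6],[[0,0,0],[10,0,0],6]]'
python3 -m crank '[[[0,0,0],[10,0,0],6],[[0,0,0],[8,0,0],6],[[0,0,0],[0,0,0],6]]'
python3 - <<'E'
from workcell import *
from h import *
o=get_obs()
go(o,[604,-47,180],0.268);print(o["ft_force"],o["width"])
w=get_image("wrist"); save("w1.png",w)
E
```

```text
t: 1.02
ee_pos: [415.9, 304.6, 205.3]
orientation: [-0.86, 1.393, 0.86]
ft_force: [0.2, -0.5, -0.1]
width: 87.8
t: 1.65
ee_pos: [550.6, 52.0, 187.8]
orientation: [-0.86, 1.394, 0.859]
ft_force: [-0.2, 0.0, -0.1]
width: 60.0
t: 2.28
ee_pos: [603.6, -47.4, 180.6]
orientation: [-0.451, 1.524, 0.451]
ft_force: [0.4, 0.5, -1.0]
width: 59.9
t: 2.65
ee_pos: [603.5, -47.1, 180.7]
orientation: [-0.211, 1.56, 0.211]
ft_force: [-0.9, 0.4, 0.0]
width: 59.8
shift cm [ 0.072 -0.003  0.047] turn [0.03 0.   0.  ]
[-0.85630551  0.44499764  0.0100199 ] 59.83553705742717
```

View pics/w1.png

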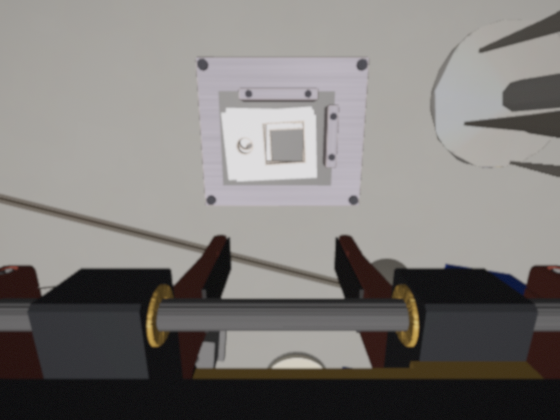

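The wrist view shows the base with its screws at (203,64), (362,64), (353,200) and (211,200). The rails are at (278,93) and (332,135), the plates are around (270,143), and the fingers are below them.

Run:
```python
from workcell import *
from h import *
w=get_image("wrist"); save("w2.png",w,(190,50,375,215),4.3)
P=[onz(w,*p,10)[:2] for p in [(203,64),(362,64),(353,200),(211,200)]]
print(np.round(P,1).tolist(), np.mean(P,0)); 
print([np.arctan2(*(P[i]-P[j])[::-1]) for i,j in [(1,0),(2,3)]],np.linalg.norm(P[1]-P[0]),np.linalg.norm(P[1]-P[2]))
```

```text
[[491.5, 58.1], [646.7, 101.1], [684.2, -35.9], [528.6, -78.9]] [587.76558047  11.09100209]
[np.float64(0.2698084959469625), np.float64(0.2695263054780757)] 161.0952481359461 141.99606254576273
```

View pics/w2.png

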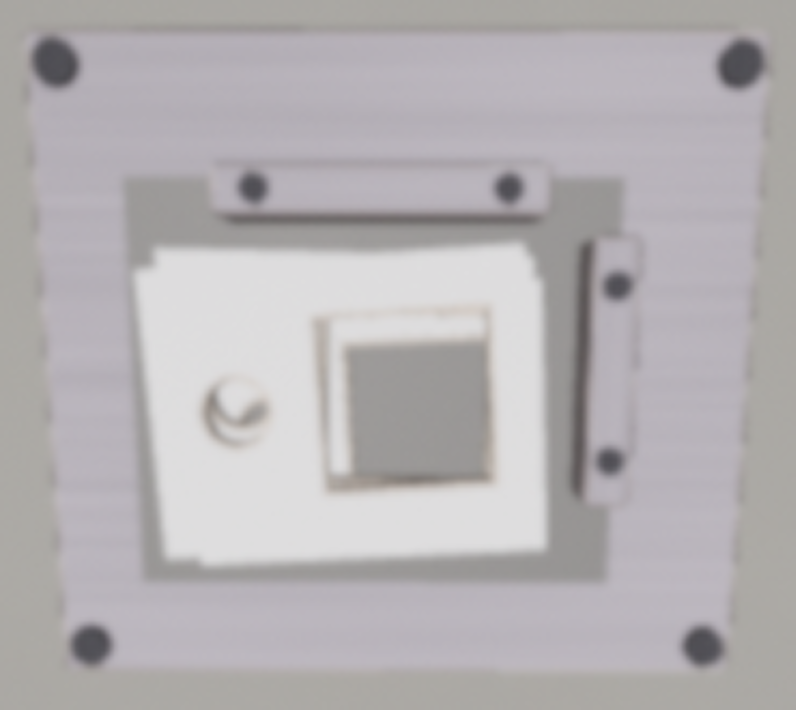

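```bash
cat >> h.py <<'E'
C=np.array([587.8,11.1]);YAW=0.2697
def tob(p):
    d=np.array(p[:2])-C;c,s=np.cos(YAW),np.sin(YAW);return np.array([c*d[0]+s*d[1],-s*d[0]+c*d[1]])
def tow(b):
    c,s=np.cos(YAW),np.sin(YAW);return C+np.array([c*b[0]-s*b[1],s*b[0]+c*b[1]])
def st(o):
    c,s=np.cos(YAW),np.sin(YAW);f=o["ft_force"]
    print("t",round(o["t"],2),"base xy",tob(o["ee_pos"]).round(2),"z",round(o["ee_pos"][2],2),"f",[round(c*f[0]+s*f[1],1),round(-s*f[0]+c*f[1],1),round(f[2],1)],"w",round(o["width"],1))
E
python3 - <<'E'
from workcell import *
from h import *
w=get_image("wrist")
f=lambda u,v,z:tob(onz(w,190+u/4.3,50+v/4.3,z)).round(1).tolist()
print("xrail in top",f(593,240,61),f(585,500,61)); print("yrail in top",f(215,213,61),f(545,213,61))
print("xrail ends/outer",f(640,238,61),f(632,503,61),"yrail outer",f(215,160,61))
print("bed L",f(125,180,34),f(143,580,34),"bed R-b",f(606,580,34))
print("plate corners",f(134,268,64),f(152,247,64),f(163,560,64),f(200,566,64),f(547,550,64),f(545,275,64),f(525,242,64))
print("hole",f(236,410,64))
E
```

```text
xrail in top [40.5, 27.9] [40.9, -25.8]
yrail in top [-37.4, 33.2] [30.4, 33.2]
xrail ends/outer [50.2, 28.3] [51.1, -26.4] yrail outer [-37.0, 43.4]
bed L [-60.8, 42.2] [-61.5, -48.8] bed R-b [50.6, -48.8]
plate corners [-54.0, 22.3] [-50.1, 26.4] [-50.9, -38.4] [-42.9, -39.8] [32.6, -36.3] [30.4, 20.9] [26.2, 27.4]
hole [-34.0, -6.4]
```

Run:
```python
from workcell import *
from h import *
o=get_obs();st(o)
p=tow([-4,-58]);go(o,[p[0],p[1],37.5],YAW)
```

```text
t 2.8 base xy [ -0.37 -60.27] z 180.69 f [np.float64(0.9), np.float64(0.6), np.float64(0.4)] w 60.0
shift cm [14.319  0.227 -0.363] turn [ 0. -0.  0.]
```

```bash
python3 -m crank '[[[4,0.23,-0.36],[0,0,0],4],[[4,0,0],[0,0,0],4],[[3,0,0],[0,0,0],4],[[2,0,0],[0,0,0],4],[[0,0,0],[0,0,0],4]]'
python3 - <<'E'
from workcell import *
from h import *
st(get_obs())
w=get_image("wrist"); save("w3.png",w)
E
```

```text
t: 3.42
ee_pos: [598.6, -45.7, 49.5]
orientation: [-0.21, 1.563, 0.211]
ft_force: [0.7, -0.0, 0.5]
width: 40.1
t 3.42 base xy [ -4.75 -57.67] z 49.48 f [np.float64(0.7), np.float64(-0.2), np.float64(0.5)] w 40.1
```

View pics/w3.png

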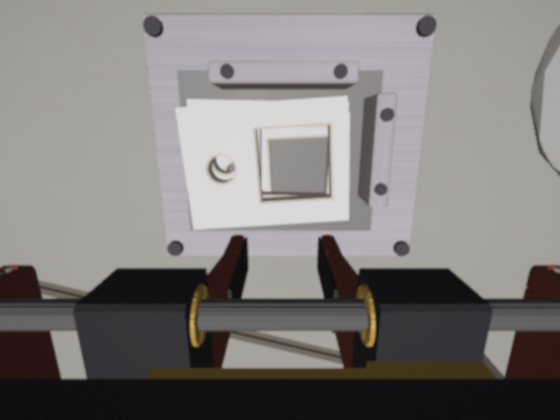

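The fingers (237 and 327, row 240) sit just clear of the plates' lower edge at row 228. I'll lower them and start the push.

```bash
python3 -m crank '[[[1.2,0,0],[0,0,0],4],[[0,0.3,0],[0,0,0],4],[[0,0.2,0],[0,0,0],4],[[0,0.2,0],[0,0,0],4]]'
python3 -m crank '[[[0,0.2,0],[0,0,0],4],[[0,0.2,0],[0,0,0],4]]'
python3 -m crank '[[[0,0.2,0],[0,0,0],4],[[0,0.2,0],[0,0,0],4]]'
python3 - <<'E'
from workcell import *
from h import *
st(get_obs())
E
```

```text
t: 3.98
ee_pos: [597.8, -39.0, 39.1]
orientation: [-0.21, 1.56, 0.21]
ft_force: [0.8, -0.6, -0.6]
width: 40.1
t: 4.22
ee_pos: [596.8, -35.2, 38.9]
orientation: [-0.21, 1.56, 0.21]
ft_force: [-0.3, -1.4, 0.9]
width: 40.3
t: 4.47
ee_pos: [595.7, -31.3, 38.8]
orientation: [-0.21, 1.56, 0.21]
ft_force: [-0.1, -1.6, 0.7]
width: 40.0
t 4.47 base xy [ -3.68 -43.01] z 38.82 f [np.float64(-0.5), np.float64(-1.5), np.float64(0.7)] w 40.0
```

```bash
python3 -m crank '[[[0,0.15,0],[0,0,0],4],[[0,0.15,0],[0,0,0],4]]'
python3 -m crank '[[[0,0.1,0],[0,0,0],4]]'
python3 - <<'E'
from workcell import *
from h import *
st(get_obs())
w=get_image("wrist"); save("w4.png",w,(130,0,450,260),2.5)
E
```

```text
t: 4.72
ee_pos: [594.8, -28.4, 38.7]
orientation: [-0.21, 1.56, 0.21]
ft_force: [0.3, -1.9, 0.7]
width: 40.0
t: 4.85
ee_pos: [594.5, -27.4, 38.7]
orientation: [-0.21, 1.56, 0.21]
ft_force: [1.2, -2.5, 1.2]
width: 40.2
t 4.85 base xy [ -3.85 -38.93] z 38.69 f [np.float64(0.5), np.float64(-2.7), np.float64(1.2)] w 40.2
```

View pics/w4.png

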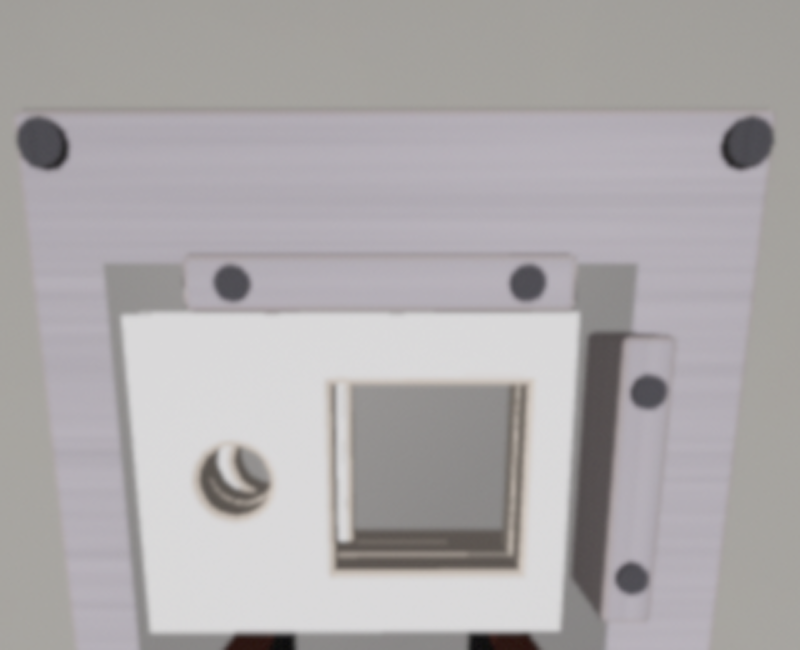

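The plates are squared and almost against the y rail (rail edge at row 308, plate edge at row 313). I'll continue in small steps.

```bash
python3 -m crank '[[[0,0.05,0],[0,0,0],4]]'; python3 -m crank '[[[0,0.05,0],[0,0,0],4]]';python3 -m crank '[[[0,0.04,0],[0,0,0],4]]'
python3 - <<'E'
from workcell import *
from h import *
st(get_obs())
E
```

```text
t: 5.03
ee_pos: [594.3, -27.2, 38.7]
orientation: [-0.21, 1.561, 0.21]
ft_force: [0.8, -5.0, 1.6]
width: 39.8
t: 5.15
ee_pos: [594.4, -27.1, 38.7]
orientation: [-0.211, 1.56, 0.209]
ft_force: [1.2, -7.6, 0.3]
width: 39.8
t: 5.28
ee_pos: [594.4, -27.1, 38.7]
orientation: [-0.211, 1.56, 0.209]
ft_force: [2.4, -9.0, 0.3]
width: 39.8
t 5.28 base xy [ -3.85 -38.59] z 38.73 f [np.float64(-0.1), np.float64(-9.3), np.float64(0.3)] w 39.8
```

```bash
python3 -m crank '[[[0,0,0],[0,0,0],4],[[0,-0.6,0],[0,0,0],4],[[0,-1.4,0],[0,0,0],4],[[-3,0,0],[0,0,0],3],[[-3,0,0],[10,0,0],2.5]]'
python3 -m crank '[[[0,0,-3],[10,0,0],2.5],[[0,0,0],[10,0,0],2.5],[[0,0,0],[10,0,0],2.5],[[0,0,0],[10,0,0],2.5],[[0,0,0],[10,0,0],2.5]]'
python3 -m crank '[[[0,0,0],[10,0,0],2.5],[[0,0,0],[10,0,0],2.5],[[0,0,0],[10,0,0],2.5],[[0,0,0],[0,0,0],2.5]]'
python3 - <<'E'
from workcell import *
from h import *
o=get_obs();st(o)
p=tow([-74,2]);go(o,[p[0],p[1],39],YAW-np.pi/2)
E
```

```text
t: 5.9
ee_pos: [599.0, -46.1, 98.8]
orientation: [-0.069, 1.571, 0.07]
ft_force: [0.0, -1.1, 0.8]
width: 26.0
t: 6.52
ee_pos: [569.4, -48.7, 98.6]
orientation: [0.615, 1.483, -0.614]
ft_force: [-0.2, -0.7, 0.1]
width: 24.8
t: 7.02
ee_pos: [569.4, -48.6, 98.6]
orientation: [1.009, 1.325, -1.009]
ft_force: [0.1, 0.8, 0.2]
width: 25.1
t 7.03 base xy [-33.65 -52.68] z 98.57 f [np.float64(0.3), np.float64(0.7), np.float64(0.2)] w 25.1
shift cm [ 5.959 -4.041 -5.461] turn [-0.08 -0.02  0.02]
```

```bash
python3 -m crank '[[[0,-4.04,-1.5],[0,0,0],2.5],[[0,0,-3.96],[0,0,0],2.5],[[3,0,0],[0,0,0],2.5],[[2.96,0,0],[0,0,0],2.5],[[0,0,0],[0,0,0],2.5]]'
python3 - <<'E'
from workcell import *
from h import *
st(get_obs())
w=get_image("wrist"); save("w5.png",w)
E
```

```text
t: 7.65
ee_pos: [514.5, -6.3, 37.6]
orientation: [1.006, 1.329, -1.01]
ft_force: [-0.3, 0.7, -0.5]
width: 25.0
t 7.65 base xy [-75.26   2.78] z 37.57 f [np.float64(-0.1), np.float64(0.8), np.float64(-0.5)] w 25.0
```

View pics/w5.png

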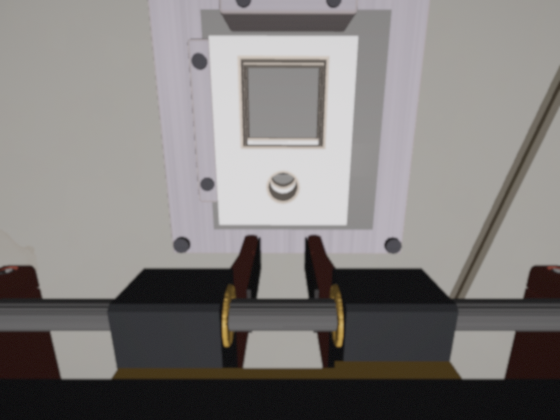

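The plates lie along the y rail on the left, with a gap at the top (rows 13-37) to the x rail. Next I'll push along +x.

```bash
python3 -m crank '[[[-0.1,0.4,0],[0,0,0],2.5],[[0,0.3,0],[0,0,0],2.5],[[0,0.2,0],[0,0,0],2.5],[[0,0.2,0],[0,0,0],2.5],[[0,0.2,0],[0,0,0],2.5]]'
python3 -m crank '[[[0,0.2,0],[0,0,0],2.5],[[0,0.2,0],[0,0,0],2.5]]'
python3 -m crank '[[[0,0.2,0],[0,0,0],2.5],[[0,0.15,0],[0,0,0],2.5]]'
python3 - <<'E'
from workcell import *
from h import *
st(get_obs())
w=get_image("wrist"); save("w6.png",w,(150,0,430,240),2.5)
E
```

```text
t: 8.32
ee_pos: [528.7, -2.8, 40.2]
orientation: [1.01, 1.324, -1.01]
ft_force: [-0.8, -0.5, 0.3]
width: 25.0
t: 8.57
ee_pos: [532.3, -1.7, 40.0]
orientation: [1.01, 1.324, -1.011]
ft_force: [-1.4, 0.2, 1.0]
width: 25.0
t: 8.82
ee_pos: [535.8, -0.8, 40.0]
orientation: [1.01, 1.324, -1.01]
ft_force: [-1.3, -0.4, 0.1]
width: 25.0
t 8.82 base xy [-53.26   2.41] z 39.97 f [np.float64(-1.4), np.float64(-0.1), np.float64(0.1)] w 25.0
```

View pics/w6.png

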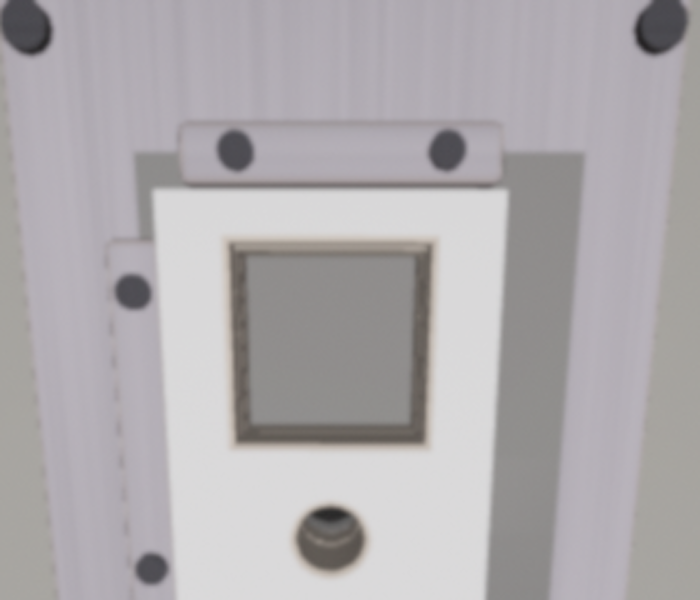

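The plates are aligned, with about 1-2 mm left to the x rail (rows 183 to 190). I'll go on with small steps.

```bash
python3 -m crank '[[[0,0.08,0],[0,0,0],2.5]]'; python3 -m crank '[[[0,0.05,0],[0,0,0],2.5]]'; python3 -m crank '[[[0,0.05,0],[0,0,0],2.5]]'; python3 -m crank '[[[0,0.04,0],[0,0,0],2.5]]'
```

```text
t: 9.0
ee_pos: [536.5, -0.6, 40.0]
orientation: [1.01, 1.324, -1.01]
ft_force: [-1.4, -1.0, -0.6]
width: 24.8
t: 9.12
ee_pos: [537.1, -0.5, 40.0]
orientation: [1.01, 1.324, -1.01]
ft_force: [-1.2, -0.1, -1.3]
width: 24.9
t: 9.25
ee_pos: [537.5, -0.4, 40.0]
orientation: [1.01, 1.324, -1.01]
ft_force: [-1.5, -0.5, 0.0]
width: 24.9
t: 9.38
ee_pos: [537.6, -0.3, 40.0]
orientation: [1.01, 1.324, -1.011]
ft_force: [-2.6, -1.3, 1.5]
width: 25.1
```

```bash
python3 -m crank '[[[0,0.05,0],[0,0,0],2.5]]'; python3 -m crank '[[[0,0.05,0],[0,0,0],2.5]]'; python3 -m crank '[[[0,0.02,0],[0,0,0],2.5]]';  python3 - <<'E'
from workcell import *
from h import *
st(get_obs())
E
```

```text
t: 9.5
ee_pos: [537.6, -0.3, 40.0]
orientation: [1.009, 1.325, -1.011]
ft_force: [-4.9, -2.4, 2.4]
width: 24.6
t: 9.62
ee_pos: [537.6, -0.2, 39.9]
orientation: [1.009, 1.326, -1.012]
ft_force: [-5.9, -3.8, 3.3]
width: 24.9
t: 9.75
ee_pos: [537.6, -0.2, 39.9]
orientation: [1.009, 1.326, -1.012]
ft_force: [-6.5, -3.1, 3.0]
width: 25.0
t 9.75 base xy [-51.42   2.51] z 39.86 f [np.float64(-7.0), np.float64(-1.2), np.float64(3.0)] w 25.0
```

```bash
python3 -m crank '[[[0,0.04,0],[0,0,0],2.5],[[0,0,0],[0,0,0],2.5]]'; python3 -m crank '[[[0,-0.6,0],[0,0,0],2.5],[[0,-2,0],[0,0,0],2.5],[[-4,0,0],[0,0,0],2.5],[[-4,0,0],[0,0,0],2.5],[[0,0,0],[0,0,0],2.5]]'
python3 - <<'E'
from workcell import *
from h import *
st(get_obs())
w=get_image("wrist"); save("w7.png",w,(150,30,410,230),3)
E
```

```text
t: 10.0
ee_pos: [537.5, -0.1, 39.8]
orientation: [1.008, 1.327, -1.013]
ft_force: [-5.6, -2.8, 2.7]
width: 25.1
t: 10.62
ee_pos: [517.3, -6.7, 123.1]
orientation: [1.013, 1.317, -1.005]
ft_force: [0.8, -1.6, -0.2]
width: 24.8
t 10.62 base xy [-72.7    1.64] z 123.08 f [np.float64(0.4), np.float64(-1.8), np.float64(-0.2)] w 24.8
```

View pics/w7.png

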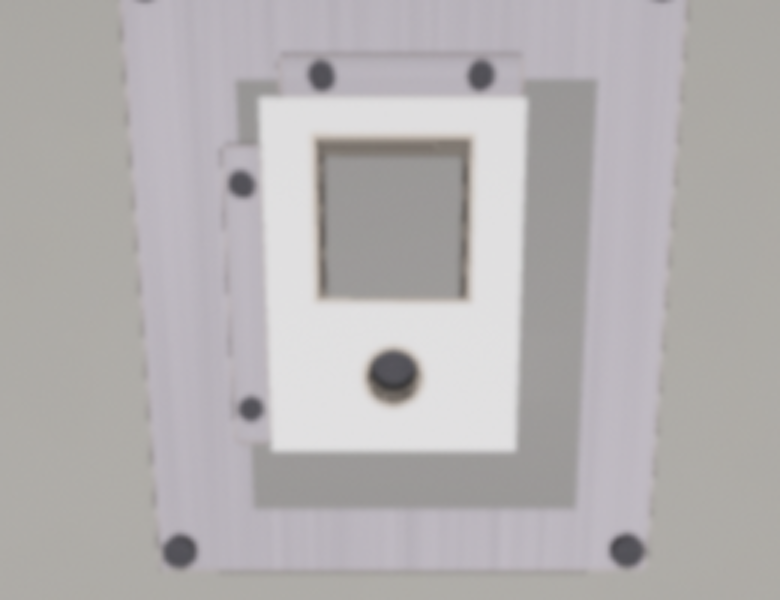

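Run:
```python
from workcell import *
from h import *
w=get_image("wrist")
g=w["pixels"].astype(int)
m=((g.min(2)>205)).astype(np.uint8)
cs,_=cv2.findContours(m,cv2.RETR_EXTERNAL,cv2.CHAIN_APPROX_NONE)
cs=[c for c in cs if cv2.contourArea(c)>2000]
for c in cs:
    ap=cv2.approxPolyDP(c,6,True)[:,0]; print(cv2.contourArea(c),ap.tolist(),[tob(onz(w,*p,64)).round(1).tolist() for p in ap])
f=lambda u,v,z:tob(onz(w,150+u/3,30+v/3,z)).round(1).tolist()
print("plate",f(258,97,64),f(527,97,64),f(517,451,64),f(272,451,64))
print("hole",f(394,376,64),"yrail inner",f(258,150,61),f(269,440,61),"xrail",f(300,95,61),f(520,95,61),"bed",f(254,508,34),f(577,508,34))
print("screws base", np.mean([tob(onz(w,150+u/3,30+v/3,10)) for u,v in [(180,550),(626,550)]],0))
```

```text
9875.5 [[238, 60], [241, 177], [321, 177], [325, 60]] [[39.9, 31.9], [-39.0, 32.9], [-39.2, -26.0], [39.8, -26.3]]
plate [38.5, 33.3] [38.3, -26.8] [-41.7, -27.1] [-41.5, 33.2]
hole [-23.3, 3.2] yrail inner [27.9, 34.2] [-39.2, 34.3] xrail [39.4, 24.2] [39.3, -25.6] bed [-63.1, 43.1] [-63.4, -48.7]
screws base [-82.59599387   0.53410771]
```

The plates sit square and the three holes line up over the dark bore at crop (394,376). The camera bias of about 2 mm shows on the base screws. I'll do one light re-push on y to make sure.

```bash
python3 -m crank '[[[0,3.3,3],[0,0,0],4],[[0,4,3.1],[0,0,0],4],[[0,0,0],[-10,0,0],4],[[0,0,0],[-10,0,0],4],[[0,0,0],[-10,0,0],4]]';python3 -m crank '[[[0,0,0],[-10,0,0],4],[[0,0,0],[-10,0,0],4],[[0,0,0],[-10,0,0],4],[[0,0,0],[-10,0,0],4],[[0,0,0],[-10,0,0],4]]';python3 -m crank '[[[4,0,0],[-10,0,0],4],[[2,0,0],[0,0,0],4],[[0,0,0],[0,0,0],4]]'
python3 - <<'E'
from workcell import *
from h import *
o=get_obs();st(o)
p=tow([-1,-45]);go(o,[p[0],p[1],40],YAW)
E
```

```text
t: 11.35
ee_pos: [600.1, -46.2, 118.0]
orientation: [0.605, 1.487, -0.606]
ft_force: [0.9, 0.0, 0.1]
width: 39.9
t: 11.98
ee_pos: [600.0, -46.1, 118.1]
orientation: [-0.077, 1.572, 0.078]
ft_force: [0.4, 0.2, -0.2]
width: 40.0
t: 12.35
ee_pos: [599.1, -46.0, 57.5]
orientation: [-0.206, 1.566, 0.208]
ft_force: [0.0, 0.3, -0.2]
width: 40.1
t 12.35 base xy [ -4.33 -58.09] z 57.55 f [np.float64(0.1), np.float64(0.3), np.float64(-0.2)] w 40.1
shift cm [1.755 1.307 0.333] turn [-0.34 -0.27 -0.1 ]
```

```bash
python3 -m crank '[[[1.7,0,0.33],[0,0,0],4],[[0,0.8,0],[-0.3,0,0],4],[[0,0.6,0],[0,0,0],4],[[0,0.3,0],[0,0,0],4],[[0,0,0],[0,0,0],4]]'; python3 -m crank '[[[0,0.15,0],[0,0,0],4]]'; python3 -m crank '[[[0,0.1,0],[0,0,0],4]]';  python3 - <<'E'
from workcell import *
from h import *
o=get_obs();st(o)
E
```

```text
t: 12.98
ee_pos: [599.8, -28.6, 43.6]
orientation: [-0.214, 1.559, 0.214]
ft_force: [-1.1, -0.4, -0.2]
width: 39.8
t: 13.1
ee_pos: [599.4, -27.6, 43.4]
orientation: [-0.214, 1.56, 0.214]
ft_force: [0.3, 1.2, 0.2]
width: 40.0
t: 13.22
ee_pos: [599.0, -26.6, 43.2]
orientation: [-0.214, 1.56, 0.214]
ft_force: [-0.9, 0.4, 0.5]
width: 40.0
t 13.22 base xy [  0.71 -39.32] z 43.17 f [np.float64(-0.8), np.float64(0.7), np.float64(0.5)] w 40.0
```

```bash
python3 -m crank '[[[0.4,0,0],[0,0,0],4],[[0,0.06,0],[0,0,0],4]]'; python3 -m crank '[[[0,0.05,0],[0,0,0],4]]';python3 -m crank '[[[0,0.05,0],[0,0,0],4]]'
python3 - <<'E'
from workcell import *
from h import *
o=get_obs();st(o)
E
```

```text
t: 13.48
ee_pos: [598.5, -26.2, 38.6]
orientation: [-0.214, 1.561, 0.214]
ft_force: [0.3, -3.7, -2.6]
width: 40.0
t: 13.6
ee_pos: [598.6, -26.1, 38.8]
orientation: [-0.214, 1.561, 0.213]
ft_force: [0.0, -6.3, -1.6]
width: 39.7
t: 13.72
ee_pos: [598.6, -26.0, 38.9]
orientation: [-0.215, 1.56, 0.213]
ft_force: [0.8, -8.8, -1.8]
width: 39.9
t 13.72 base xy [  0.48 -38.66] z 38.93 f [np.float64(-1.6), np.float64(-8.7), np.float64(-1.8)] w 39.9
```

The contact point is the same as before, y' = -38.66 at 8.7 N, so the plates are home and the bed has not moved. Next is the rod.

```bash
python3 -m crank '[[[0,-0.5,0],[0,0,0],4],[[0,-1.5,0],[0,0,0],4],[[-5,0,0],[0,0,0],4],[[-5,0,0],[0,0,0],4],[[-4,0,0],[0,0,0],5]]'
python3 - <<'E'
from workcell import *
from h import *
o=get_obs();st(o); go(o,[564,-301,180],YAW)
E
```

```text
t: 14.35
ee_pos: [604.5, -45.0, 181.3]
orientation: [-0.214, 1.559, 0.213]
ft_force: [0.6, -0.0, -0.1]
width: 46.6
t 14.35 base xy [  1.13 -58.56] z 181.25 f [np.float64(0.5), np.float64(-0.2), np.float64(-0.1)] w 46.6
shift cm [  0.118 -23.567 -10.777] turn [0.13 0.08 0.02]
```

```bash
python3 -m crank '[[[0,-4.7,-2.15],[0,0,0],5],[[0,-4.7,-2.15],[0,0,0],5],[[0,-4.7,-2.15],[0,0,0],5],[[0,-4.7,-2.15],[0,0,0],5],[[0,-4.7,-2.15],[0,0,0],5]]';python3 -m crank '[[[0,0,0],[0,0,0],5]]'
python3 - <<'E'
from workcell import *
from h import *
o=get_obs();st(o);print(o["ee_pos"])
w=get_image("wrist"); save("w8.png",w)
E
```

```text
t: 14.98
ee_pos: [563.2, -301.9, 179.3]
orientation: [-0.214, 1.56, 0.214]
ft_force: [0.4, 0.1, 0.1]
width: 49.7
t: 15.1
ee_pos: [562.8, -303.5, 179.2]
orientation: [-0.211, 1.56, 0.21]
ft_force: [0.1, 0.4, 0.7]
width: 49.9
t 15.1 base xy [-107.9  -296.59] z 179.21 f [np.float64(0.2), np.float64(0.3), np.float64(0.7)] w 49.9
[ 562.82875207 -303.51528161  179.21479372]
```

View pics/w8.png

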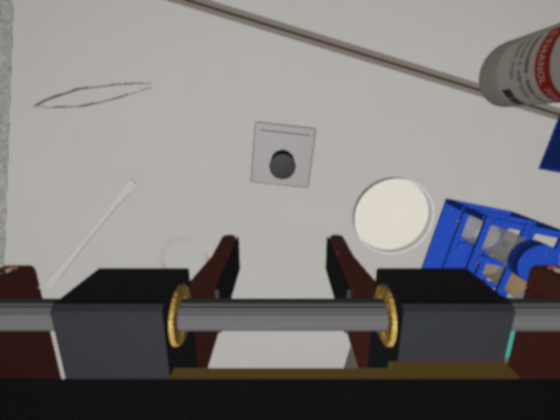

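The rod's head is at (283,164) in its stand. It lies ahead of the fingers and almost on the jaw midline.

Run:
```python
from workcell import *
from h import *
w=get_image("wrist"); save("w9.png",w,(235,110,335,200),7)
```

```text
(no output)
```

View pics/w9.png

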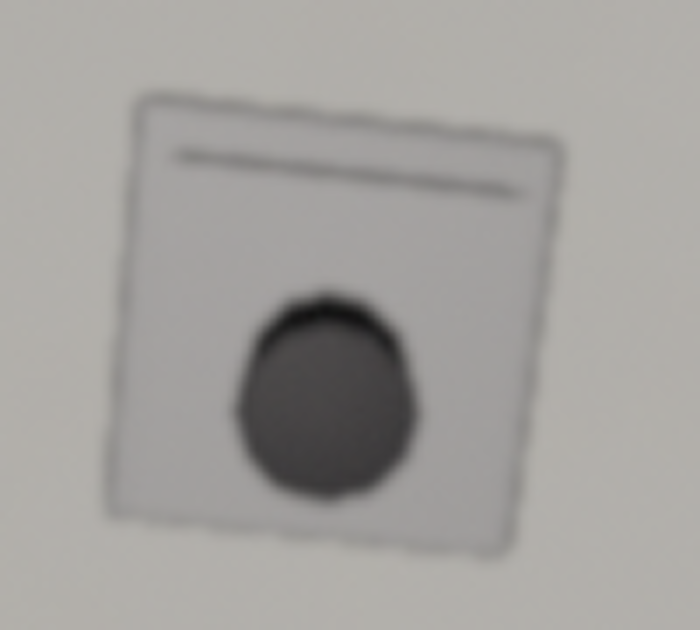

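Run:
```python
from workcell import *
from h import *
w=get_image("wrist");o=get_obs()
p=onz(w,281.7,169,96);print(p.round(1)); q=np.array([onz(w,235+u/7,110+v/7,0)for u,v in [(140,95),(562,145),(505,555),(110,515)]]);print(q.mean(0).round(1))
go(o,[p[0],p[1],65],YAW)
```

```text
[ 553.1 -264.2   96. ]
[ 553.5 -265.     0. ]
shift cm [11.399  3.64  -0.057] turn [ 0.14 -0.   -0.04]
```

```bash
python3 -m crank '[[[2,3.64,-0.06],[0,0,0],5],[[3.5,0,0],[0,0,0],5],[[3.5,0,0],[0,0,0],5],[[2.4,0,0],[0,0,0],5],[[0,0,0],[0,0,0],5]]'
python3 - <<'E'
from workcell import *
from h import *
o=get_obs();st(o);print(o["ee_pos"])
w=get_image("wrist"); save("w10.png",w)
E
```

```text
t: 15.88
ee_pos: [552.2, -262.6, 63.4]
orientation: [-0.214, 1.563, 0.217]
ft_force: [-0.0, 0.2, 1.1]
width: 50.4
t 15.88 base xy [-107.2  -254.29] z 63.45 f [np.float64(0.0), np.float64(0.2), np.float64(1.1)] w 50.4
[ 552.22489034 -262.55670606   63.44675998]
```

View pics/w10.png

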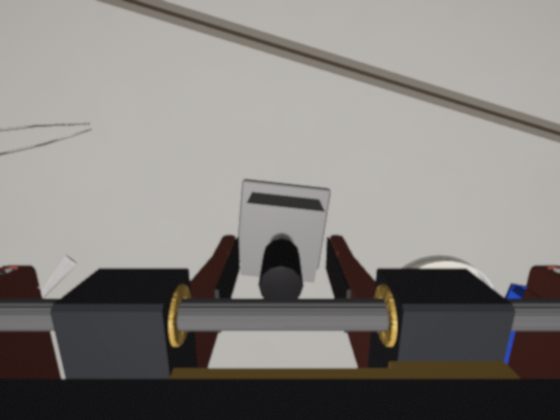

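```bash
python3 - <<'E'
from workcell import *
from h import *
w=get_image("wrist");o=get_obs()
p=onz(w,281,283,96);print(p.round(1));go(o,[p[0],p[1],65],YAW)
E
python3 -m crank '[[[-0.1,0,0],[0,0,0],4],[[0,0,0],[0,0,0],3]]'; python3 -m crank '[[[0,0,0],[0,0,0],2.4],[[0,0,0],[0,0,0],2.1]]'
```

```text
[ 553.3 -265.2   96. ]
shift cm [ 0.069 -0.118 -0.082] turn [0.24 0.01 0.01]
t: 16.23
ee_pos: [553.9, -264.9, 67.3]
orientation: [-0.215, 1.559, 0.213]
ft_force: [0.4, 0.4, 0.1]
width: 33.8
t: 16.48
ee_pos: [553.1, -264.8, 66.4]
orientation: [-0.214, 1.56, 0.214]
ft_force: [-2.1, -0.2, 5.3]
width: 21.8
```

```bash
python3 -m crank '[[[0,0,0],[0,0,0],1.5],[[0,0,0],[0,0,0],1.5],[[0,0,0],[0,0,0],1.5]]'
python3 - <<'E'
from workcell import *
from h import *
o=get_obs();st(o);print(o["ee_pos"],o["moment"])
E
```

```text
t: 16.85
ee_pos: [553.1, -264.9, 66.4]
orientation: [-0.214, 1.56, 0.214]
ft_force: [-2.4, -0.2, 5.6]
width: 21.3
t 16.85 base xy [-106.97 -256.77] z 66.43 f [np.float64(-2.4), np.float64(0.4), np.float64(5.6)] w 21.3
[ 553.11021487 -264.88755821   66.42710735] [-0.24939524  0.57757004 -0.03368136]
```

```bash
python3 -m crank '[[[-1,0,0],[0,0,0],1.5],[[-2,0,0],[0,0,0],1.5],[[-3,0,0],[0,0,0],1.5],[[-3,0,0],[0,0,0],1.5],[[0,0,0],[0,0,0],1.5]]'
python3 - <<'E'
from workcell import *
from h import *
o=get_obs();st(o);print(o["ee_pos"])
w=get_image("wrist"); save("w11.png",w)
b=tow([-21.3,3.2]);go(o,[b[0],b[1],150],YAW)
E
```

```text
t: 17.48
ee_pos: [555.1, -265.5, 159.5]
orientation: [-0.216, 1.555, 0.211]
ft_force: [0.7, 0.4, -1.8]
width: 21.5
t 17.48 base xy [-105.22 -257.85] z 159.54 f [np.float64(0.8), np.float64(0.2), np.float64(-1.8)] w 21.5
[ 555.08375019 -265.46212298  159.53773532]
shift cm [ 0.889 26.085  8.46 ] turn [0.16 0.27 0.23]
```

View pics/w11.png

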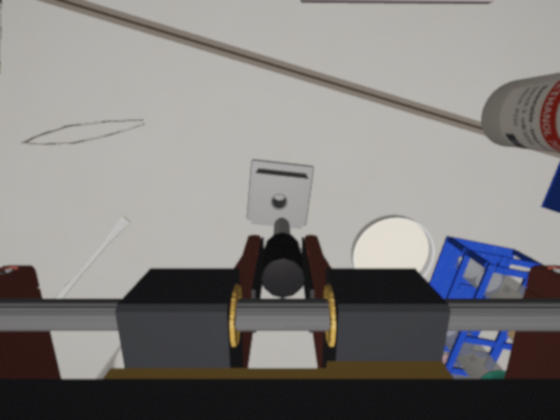

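The rod is lifted and hangs straight, with the shaft at column 283 and the tip near (282,222). I'll move it over the hole.

```bash
python3 -m crank '[[[0.2,3.5,1.1],[0,0,0],1.5],[[0.2,4.8,1.6],[0,0,0],1.5],[[0.2,5,1.6],[0,0,0],1.5],[[0.2,5,1.6],[0,0,0],1.5],[[0.1,4.8,1.6],[0,0,0],1.5]]';python3 -m crank '[[[0,3,1],[0,0,0],1.5],[[0,0,0],[0,0,0],1.5],[[0,0,0],[0,0,0],1.5]]'
python3 - <<'E'
from workcell import *
from h import *
o=get_obs();st(o);print(o["ee_pos"])
w=get_image("wrist"); save("w12.png",w,(180,60,380,320),2.2)
s=get_image("scene"); save("s12.png",s,(240,150,350,250),6)
b=tow([-21.3,3.2]);go(o,[b[0],b[1],135],YAW)
E
```

```text
t: 18.15
ee_pos: [562.2, -20.2, 145.8]
orientation: [-0.213, 1.562, 0.214]
ft_force: [-0.2, 0.1, -1.3]
width: 21.4
t: 18.52
ee_pos: [564.2, 9.1, 146.3]
orientation: [-0.214, 1.562, 0.214]
ft_force: [0.5, 0.1, -1.8]
width: 21.3
t 18.52 base xy [-23.22   4.37] z 146.32 f [np.float64(0.5), np.float64(-0.0), np.float64(-1.8)] w 21.3
[564.24965287   9.12655677 146.32251645]
shift cm [ 1.132 -0.118  0.194] turn [ 0.17 -0.08 -0.01]
```

View pics/w12.png

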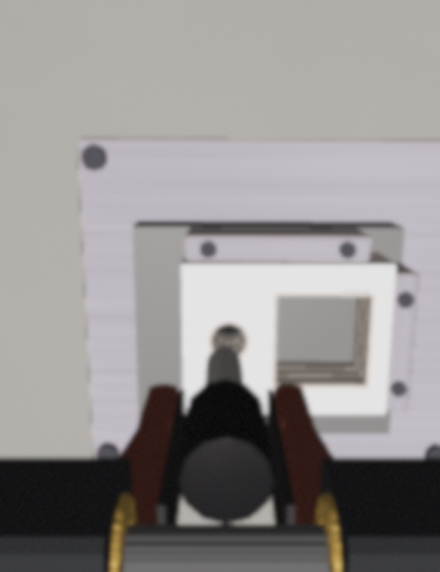

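View pics/s12.png

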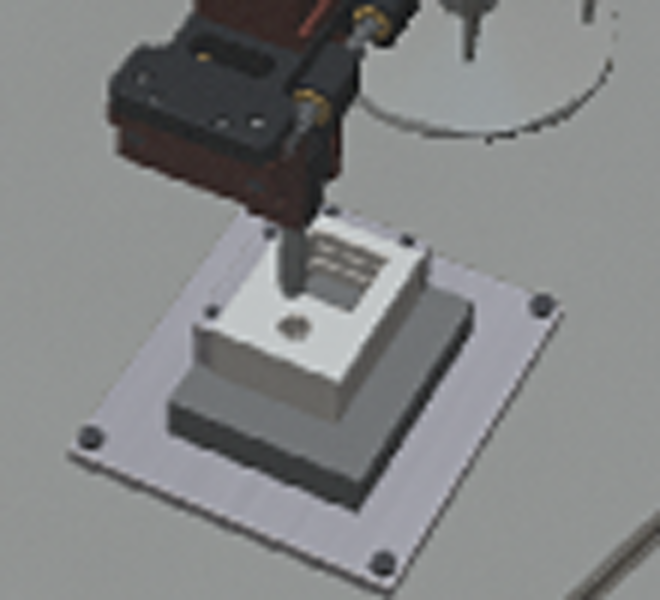

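The wrist crop shows the rod tip close to the hole at (228,340). The scene crop shows the tip at (291,290) above the hole at (294,326). I'll lower to about 6 mm above the plate and compare again.

```bash
python3 -m crank '[[[1.0,-0.12,0.19],[0,0,0],1.5],[[0.7,0,0],[0,0,0],1.5],[[0,0,0],[0,0,0],1.5],[[0,0,0],[0,0,0],1.5]]'
python3 - <<'E'
from workcell import *
from h import *
o=get_obs();st(o)
w=get_image("wrist"); save("w13.png",w,(220,170,340,270),6)
s=get_image("scene"); save("s13.png",s,(260,180,320,230),12)
E
```

```text
t: 19.12
ee_pos: [567.0, 8.8, 129.9]
orientation: [-0.214, 1.56, 0.214]
ft_force: [0.3, 0.6, -1.4]
width: 21.4
t 19.12 base xy [-20.68   3.37] z 129.95 f [np.float64(0.5), np.float64(0.5), np.float64(-1.4)] w 21.4
```

View pics/w13.png

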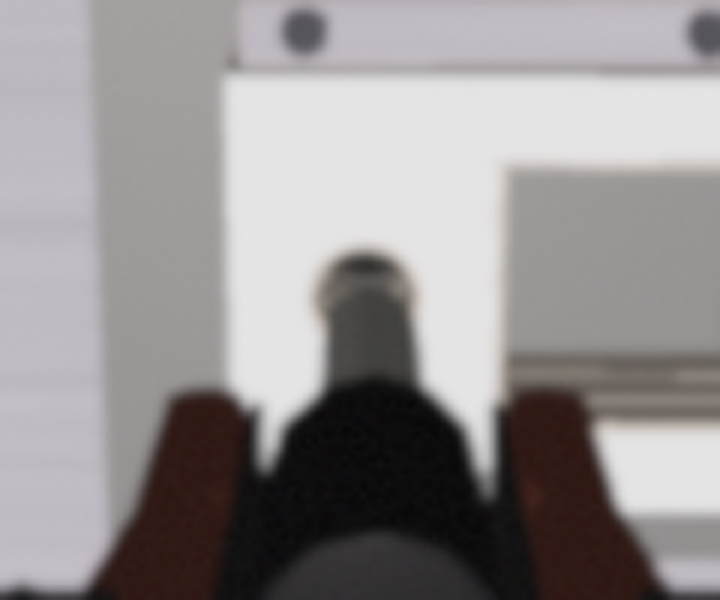

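View pics/s13.png

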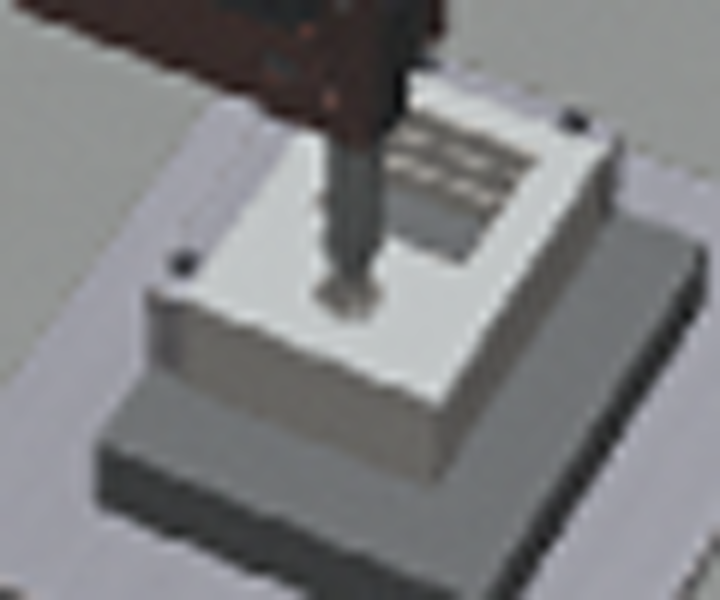

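Run:
```python
from workcell import *
from h import *
w=get_image("wrist");s=get_image("scene")
f=lambda u,v,z:tob(onz(w,220+u/6,170+v/6,z)).round(2)
g=lambda u,v,z:tob(onz(s,260+u/12,180+v/12,z)).round(2)
print("wrist hole",f(365,297,64),"tip",f(371,316,71.5))
print("scene hole",g(346,293,64),"tip",g(350,272,71.5))
o=get_obs();t=o["ee_pos"].copy();t[2]=71.5
print("tcp proj wrist crop",(proj(w,t)-[220,170])*6,"scene",(proj(s,t)-[260,180])*12)
```

```text
wrist hole [-21.32   2.78] tip [-20.52   2.62]
scene hole [-22.11   1.64] tip [-22.28   0.76]
tcp proj wrist crop [371.61841735 309.68816399] scene [342.53367264 261.4741864 ]
```

The rod tip and the hole agree within about 0.8 mm. I'll correct x by -0.5 mm and descend gently by feel.

```bash
python3 -m crank '[[[0.3,0,-0.05],[0,0,0],1.5],[[0.3,0,0],[0,0,0],1.5],[[0.2,0,0],[0,0,0],1.5]]'; python3 -m crank '[[[0.2,0,0],[0,0,0],1.5],[[0.2,0,0],[0,0,0],1.5]]';python3 -m crank '[[[0.2,0,0],[0,0,0],1.5],[[0.2,0,0],[0,0,0],1.5]]'
```

```text
t: 19.7
ee_pos: [566.4, 8.8, 121.8]
orientation: [-0.214, 1.561, 0.214]
ft_force: [-0.0, -0.5, -0.5]
width: 21.6
t: 19.95
ee_pos: [566.5, 8.8, 117.9]
orientation: [-0.214, 1.56, 0.214]
ft_force: [0.9, -0.2, -0.8]
width: 21.6
t: 20.2
ee_pos: [566.6, 8.8, 114.0]
orientation: [-0.214, 1.56, 0.214]
ft_force: [-0.4, 0.4, -1.1]
width: 21.4
```

```bash
for i in 1; do :; done; python3 -m crank '[[[0.2,0,0],[0,0,0],1.5],[[0.2,0,0],[0,0,0],1.5],[[0.2,0,0],[0,0,0],1.5]]'; python3 -m crank '[[[0.2,0,0],[0,0,0],1.5],[[0.2,0,0],[0,0,0],1.5],[[0.2,0,0],[0,0,0],1.5]]'
python3 - <<'E'
from workcell import *
from h import *
o=get_obs();st(o)
E
```

```text
t: 20.58
ee_pos: [566.5, 8.8, 107.9]
orientation: [-0.214, 1.56, 0.214]
ft_force: [0.2, -0.7, -0.8]
width: 21.6
t: 20.95
ee_pos: [566.5, 8.8, 102.0]
orientation: [-0.214, 1.56, 0.214]
ft_force: [0.1, -1.2, -1.9]
width: 21.3
t 20.95 base xy [-21.1    3.46] z 101.96 f [np.float64(-0.2), np.float64(-1.1), np.float64(-1.9)] w 21.3
```

```bash
python3 -m crank '[[[0.2,-0.01,0],[0,0,0],1.5],[[0.2,0,0],[0,0,0],1.5],[[0.2,0,0],[0,0,0],1.5]]'; python3 -m crank '[[[0.2,0,0],[0,0,0],1.5],[[0.2,0,0],[0,0,0],1.5]]'; python3 -m crank '[[[0.2,0,0],[0,0,0],1.5],[[0.2,0,0],[0,0,0],1.5]]'
python3 - <<'E'
from workcell import *
from h import *
o=get_obs();st(o)
E
```

```text
t: 21.32
ee_pos: [566.5, 8.7, 95.9]
orientation: [-0.214, 1.56, 0.214]
ft_force: [0.4, -0.1, -0.8]
width: 21.5
t: 21.58
ee_pos: [566.5, 8.7, 91.9]
orientation: [-0.214, 1.56, 0.214]
ft_force: [-0.3, 0.6, -1.1]
width: 21.3
t: 21.82
ee_pos: [566.5, 8.7, 87.9]
orientation: [-0.214, 1.56, 0.214]
ft_force: [0.3, 0.2, -1.6]
width: 21.5
t 21.82 base xy [-21.14   3.39] z 87.95 f [np.float64(0.3), np.float64(0.1), np.float64(-1.6)] w 21.5
```

The tip is now in the bed's bore with hardly any force. About 15.5 mm remain.

```bash
python3 -m crank '[[[0.2,0,0],[0,0,0],1.5],[[0.2,0,0],[0,0,0],1.5],[[0.2,0,0],[0,0,0],1.5]]'; python3 -m crank '[[[0.2,0,0],[0,0,0],1.5],[[0.2,0,0],[0,0,0],1.5],[[0.2,0,0],[0,0,0],1.5]]';python3 -m crank '[[[0.1,0,0],[0,0,0],1.5],[[0.05,0,0],[0,0,0],1.5],[[0,0,0],[0,0,0],1.5]]'
```

```text
t: 22.2
ee_pos: [566.6, 8.7, 81.9]
orientation: [-0.214, 1.56, 0.214]
ft_force: [-0.1, -0.7, -1.3]
width: 21.3
t: 22.58
ee_pos: [566.5, 8.7, 75.9]
orientation: [-0.214, 1.56, 0.214]
ft_force: [-0.0, 0.1, -1.1]
width: 21.7
t: 22.95
ee_pos: [566.6, 8.7, 74.6]
orientation: [-0.214, 1.56, 0.214]
ft_force: [0.6, -0.5, -0.8]
width: 21.6
```

```bash
python3 -m crank '[[[0.1,0,0],[0,0,0],1.5],[[0.05,0,0],[0,0,0],1.5]]';python3 -m crank '[[[0.05,0,0],[0,0,0],1.5]]';python3 -m crank '[[[0.05,0,0],[0,0,0],1.5]]'
```

```text
t: 23.2
ee_pos: [566.5, 8.7, 73.0]
orientation: [-0.214, 1.56, 0.214]
ft_force: [0.1, -0.6, -2.6]
width: 21.3
t: 23.32
ee_pos: [566.5, 8.7, 72.6]
orientation: [-0.214, 1.56, 0.214]
ft_force: [-0.7, -0.5, -0.5]
width: 21.3
t: 23.45
ee_pos: [566.6, 8.7, 72.4]
orientation: [-0.214, 1.56, 0.214]
ft_force: [-2.8, -0.5, 7.4]
width: 21.2
```

The head rests on the top plate: 7.4 N at z 72.4, as expected. I'll ease off and let go.

```bash
python3 -m crank '[[[-0.05,0,0],[0,0,0],1.5],[[0,0,0],[0,0,0],2.6],[[0,0,0],[0,0,0],3.4],[[0,0,0],[0,0,0],3.6]]';python3 -m crank '[[[-0.5,0,0],[0,0,0],3.6],[[-2,0,0],[0,0,0],3.6],[[-4,0,0],[0,0,0],3.6],[[-4,0,0],[0,0,0],3.6],[[0,-4,0],[0,0,0],3.6]]';python3 -m crank '[[[0,0,0],[0,0,0],3.6],[[0,0,0],[0,0,0],3.6]]'
python3 - <<'E'
from workcell import *
from h import *
o=get_obs();st(o)
w=get_image("wrist"); save("w14.png",w,(130,20,430,240),2.6)
s=get_image("scene"); save("s14.png",s,(240,160,350,250),6.5)
E
```

```text
t: 23.95
ee_pos: [566.6, 8.7, 72.6]
orientation: [-0.214, 1.56, 0.214]
ft_force: [-0.8, -0.0, 0.1]
width: 35.8
t: 24.58
ee_pos: [579.3, -28.7, 181.5]
orientation: [-0.217, 1.554, 0.215]
ft_force: [0.8, 1.1, -0.8]
width: 35.9
t: 24.82
ee_pos: [576.8, -29.6, 177.3]
orientation: [-0.213, 1.561, 0.214]
ft_force: [-0.2, -0.5, -0.7]
width: 35.9
t 24.82 base xy [-21.48 -36.32] z 177.34 f [np.float64(-0.4), np.float64(-0.5), np.float64(-0.7)] w 35.9
```

View pics/w14.png

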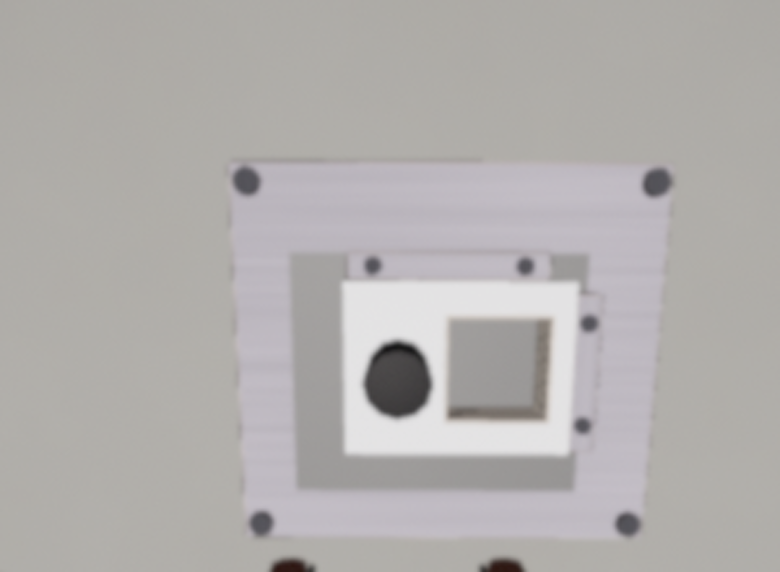

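View pics/s14.png

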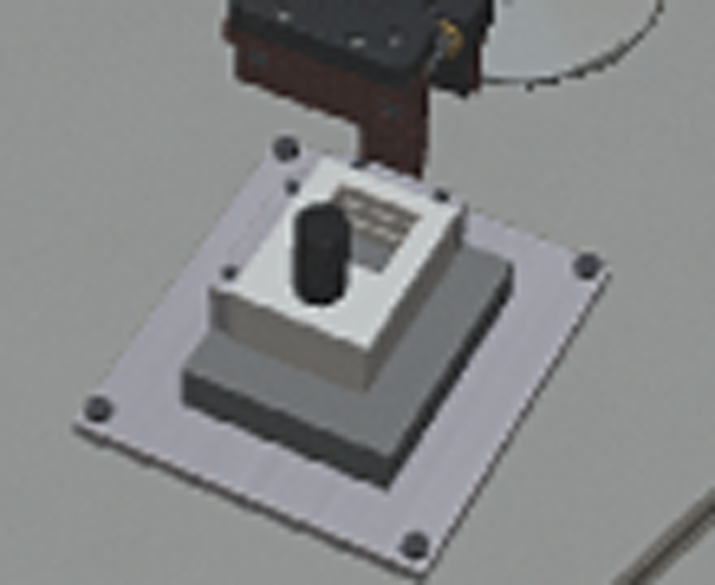

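The rod's head sits on the top plate at wrist crop (398,380), the plates are flush with both rails, and the gripper is clear. I'll hand in.

Run:
```python
from workcell import *
print(close_job())
```

```text
the job is handed in; nothing more can be done
None
```

The job is done and handed in at about 25 s. The three plates are home against both rails, and the rod is fully seated through them into the bed's bore.

- **Plates:** I pushed them along y, then x, then y again as a check. The highest reading was about 9 N, against the 16 N limit. The repeat y contact came within 0.1 mm of the first, so the plates had stayed home and the bed had not moved along y. I made no repeat contact check along x. I could not read the bed shift directly.
- **Rod:** It went down with about 2.6 N or less until its head touched the top plate at the expected height (7.4 N). I eased off before letting go.
- **Last checks:** In the final wrist and scene pictures the plates lie square on both rails, the head rests on the top plate, and the gripper is clear of everything. I did not look closely at the other objects, but nothing I felt suggested contact with them.
- **Disagreement:** Camera positions differed from each other by about 2 mm, within the stated calibration. I therefore relied on contact and on where the rod tip and hole lay relative to each other.

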